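# Shingle two control-unit covers up a sloped board

## Robot

A 6-joint arm with a two-finger parallel gripper is mounted at the origin on the work surface. World frame = base frame: x ahead of the robot, y to its left, z up, the work surface at z = 0. Lengths are in mm, angles in rad, forces in N, time in s.
With the tool pointing down it reaches from about 375 to 750 mm from the base axis. Payload 9 kg.
Tool frame: the origin (TCP) lies at the very end of the fingers, on their centre line; the grasp point (between the pads) lies 19 mm behind it; z points along the fingers, y is the line along which they close (so a half turn about z gives the same grasp; the last joint's range is limited). The gripper opens to 85 mm and grips with 20 to 120 N. Pads are 22 mm wide; open, the fingers measure 114 mm over their backs; the gripper's body (76 mm by 85 mm) begins 54 mm behind the grasp point. The pads swing forward as they close: fully open they stand 13 mm farther back than shut.
Start: joints at [-1.43, 0.104, 0.097, 1.564, 0, 1.353], TCP at [210.702, -561.82, 231.331] pointing down, gripper open.
Joint ranges: [-2.99, 2.99], [-0.84, 1.86], [-1.1, 1.16], [-1.84, 2.11], [-1.51, 1.56], [-3.14, 3.14]. Speed limits (rad/s): [2.22, 2.22, 2.57, 3.14, 3.14, 3.14].

## Interface

Orientations are given as a unit quaternion [x, y, z, w].
In Python, from cell import bot, eyes gives the robot as it stands. The module is installed in compiled form; this text tells all that it offers.
- The arm moves only by the tool carry_out, never from a script. Its argument "steps" is a list of rows, each an object of numbers: "wx", "wy", "wz": the turn, a rotation vector about the tool's x, y, z in rad; "dx", "dy", "dz": the shift along the tool's x, y, z in m; "hand": the opening, from 0 (shut) to 1 (fully open). A call has exactly 8 rows; each row shifts and turns the commanded pose from where the row before left it, along the tool's axes as they then stand; what a row does not reach is not made up. A row lasts 1/10 s, in which the tool goes at most 50 mm and 8.59 degrees, less where a joint would pass 70% of its speed; a pose out of reach is approached as far as the arm can. A call with a gripper value outside its range is refused whole. The fingers move at their own pace and stop on an object; "squeeze" is the grip in N (left out, the last holds). Time passes only in rows, so rows that do not move let the fingers close, or fill a call up. It gives the time, the measured TCP pose, the force, the opening and the grip force at its end, in the units of the state.
- bot.observe(): the state, without advancing time (a new reading comes with each control period).
- eyes.read_camera(name): name is "scene" or "top" or "wrist"; returns the picture (480x640x3 uint8, red, green, blue); there is no depth.
- eyes.camera_params(name): a dict with "fovy" (degrees; the focal length in pixels is half the picture's height over the tangent of half this angle, whatever the lens; pixels are square), "cx", "cy" (the principal point, pixels), "R" (3x3) and "t" (3): a world point X has camera coordinates R X + t. Camera axes: x right, y down, z forward; pixel columns grow to the right and rows downward; lengths in mm; the calibration is good to about 2 mm. A picture is of the moment at which its call begins: read the wrist's pose just before it. camera_params takes no time and is no camera call; for the wrist camera it gives the pose at the moment of the call.
- bot.job_done(): hands the job in; it is judged then, once.
The state is a dict: "t": time; "joint_positions": joint angles; "joint_vel": joint speeds; "effort": joint torques, N m; "position": TCP position; "tcp_rot": TCP orientation; "force": force on the tool from outside, world axes, zero at the start; "torque": the same for the moment, N m; "grip_width": opening from 0.0 (shut) to 1.0 (fully open); "grip_force": force on a finger pad.
Only numpy, scipy, OpenCV 4.12 (cv2) and the standard library are available. Lean on these libraries where they do the work, as an engineer would, in place of code of your own. Each camera call takes 0.05 s, during which the arm holds its last target. There are 200 camera calls.

## Task

Lay the two loose full-size finned covers from the table on the sloped board like roof shingles above the cover that already lies there: the first with its fin edge on the lower marked line, the second with its fin edge on the upper marked line, each overlapping the head of the one below so that every fin and label stays in view. Fin edges point down the slope, covers square to the lines and centred across the board; set them down rather than drop them, and leave the laid cover where it is. The smaller covers on the table do not belong on this board.

Things in the scene. Friction and masses are not known exactly. Their poses are not given: they have to be found in the camera images.
- cover_a: Loose full-size aluminium cover, flat on the table, fin up: plate 110 x 130 x 5 mm; a solid fin 12 mm thick, 90 mm long, 22 mm above the plate runs parallel to the 130 mm edges, its mid-plane 14 mm from one (the fin edge). 0.16 to 0.26 kg, centre of mass 49 mm from the fin edge. Origin: middle of the fin edge, on the underside; x to the plain edge, y along the fin, z out of the fin side.
- cover_b: The other loose full-size cover, identical to cover_a, same axes, interchangeable with it. Each starts on the table left or right of the board, blank paper label behind its fin. The smaller covers nearby (70 x 80 mm plates) are not wanted.
- cover_laid: A third identical cover, same axes, already lying loose on the board, fin edge down the slope and 75 mm below the lower line, so its plain edge reaches 35 mm above that line.
- board: Fixed plywood board, 210 mm wide, 302 long, rising at 15 degrees in +x, two black lines across it. Origin: middle of the lower line, on the face; x up the slope, y along the line, z out of the face. Upper line at x = 75 mm. A laid cover rests on the plain edge of the cover below and by its own plain edge on the face: fin edge about 7 mm off the face, 4 degrees flatter than the board.
There are look-alikes about, which are no part of the job. Leave any turquoise look-alike of the cover_b alone.

How it is judged (in metres and radians):
At the end, for the whole second after the job is handed in: One loose cover has its fin edge within 13 mm of the lower line, the other of the upper; each within 15 mm of centre, turned under 10 degrees, fin up and downhill, fin edge 3 to 17 mm off the board as it lies on the cover below. Laid cover moved under 15 mm. All at rest ((((x of cover_a in the frame of board between -0.013 and 0.013 m and y of cover_a in the frame of board between -0.015 and 0.015 m and z of cover_a in the frame of board between 0.003 and 0.017 m and angle between the x axis of cover_a and the x axis of board, either way round below 0.19 rad and x of cover_laid in the frame of cover_a below -0.04 m and angle between cover_a's own z axis and vertical below 0.5 rad) and (x of cover_b in the frame of board between 0.062 and 0.088 m and y of cover_b in the frame of board between -0.015 and 0.015 m and z of cover_b in the frame of board between 0.003 and 0.017 m and angle between the x axis of cover_b and the x axis of board, either way round below 0.19 rad and x of cover_laid in the frame of cover_b below -0.04 m and angle between cover_b's own z axis and vertical below 0.5 rad)) or ((x of cover_b in the frame of board between -0.013 and 0.013 m and y of cover_b in the frame of board between -0.015 and 0.015 m and z of cover_b in the frame of board between 0.003 and 0.017 m and angle between the x axis of cover_b and the x axis of board, either way round below 0.19 rad and x of cover_laid in the frame of cover_b below -0.04 m and angle between cover_b's own z axis and vertical below 0.5 rad) and (x of cover_a in the frame of board between 0.062 and 0.088 m and y of cover_a in the frame of board between -0.015 and 0.015 m and z of cover_a in the frame of board between 0.003 and 0.017 m and angle between the x axis of cover_a and the x axis of board, either way round below 0.19 rad and x of cover_laid in the frame of cover_a below -0.04 m and angle between cover_a's own z axis and vertical below 0.5 rad))) and distance of cover_laid from where it was at the start of the episode below 0.015 m and linear speed of each of cover_a, cover_b below 0.02 m/s); the robot touches nothing.
It fails at once if a cover is dropped or thrown (moves faster than 0.7 m/s out of the fingers) ((linear speed of cover_a above 0.7 m/s and contact force between the fingers and cover_a below 0.05 N) or (linear speed of cover_b above 0.7 m/s and contact force between the fingers and cover_b below 0.05 N)).
It also fails if it takes over 56 s, if anything falls off the work surface, if the arm or the gripper's body presses on something with over 40 N, if the wrist force passes 120 N, or if a joint passes its speed limit or range.

## Working session

There is one attempt and no reset: what is moved stays moved. The work goes in short steps, Python scripts to look and compute and a tool call to move; the robot and the scene stay as the last step left them, time stands still between calls to the robot, and variables do not carry over. Pictures are saved under pics/ and viewed, at most 10 in all, crops included, and the job is handed in when it is done.

Besides the shell and the picture viewer there is one more tool, called after "Call:" as a command line: name --argument value ..., lists and objects as JSON in quotes. carry_out: Moves the arm, as the interface text tells. Its arguments: {"type":"object","properties":{"steps":{"type":"array","items":{"type":"object","properties":{"wx":{"type":"number"},"wy":{"type":"number"},"wz":{"type":"number"},"dx":{"type":"number"},"dy":{"type":"number"},"dz":{"type":"number"},"hand":{"type":"number"}}}},"squeeze":{"type":"number"}},"required":["steps"]}

```bash
mkdir -p pics; python3 - <<'E'
from cell import bot, eyes
import cv2,numpy as np
for n in("scene","top"):
    p=eyes.camera_params(n);print(n,p)
    cv2.imwrite(f"pics/{n}0.png",eyes.read_camera(n)[:,:,::-1])
print(bot.observe())
E
```

```text
scene {'fovy': 50.20587132162418, 'cx': 319.33687348813885, 'cy': 238.7174754462191, 'R': array([[-0.03190758,  0.99942058, -0.01184928],
       [ 0.58672917,  0.00913167, -0.80973174],
       [-0.80915437, -0.0327889 , -0.58668058]]), 't': array([ 124.21544727, -177.13861518, 1552.3254112 ])}
top {'fovy': 42.020395318139464, 'cx': 327.967695002558, 'cy': 246.06216409637548, 'R': array([[ 0.02548541, -0.99967025, -0.00314517],
       [-0.99169944, -0.02488532, -0.12614652],
       [ 0.12602666,  0.00633396, -0.99200663]]), 't': array([-122.81159304,  421.7013541 , 1613.53091742])}
{'t': 0.1, 'joint_positions': array([-1.42967669e+00,  1.04632695e-01,  9.65163305e-02,  1.56388215e+00,
       -4.19938859e-06,  1.35311660e+00]), 'joint_vel': array([-0.00213959, -0.00181514,  0.00196183, -0.00060738, -0.00112454,
       -0.00091405]), 'effort': array([ 6.59305530e-03, -5.58210969e+01,  5.04716420e+01,  1.29815153e-02,
       -1.96892242e-04,  1.21718392e-05]), 'position': array([ 210.66570016, -561.47753869,  230.58721147]), 'tcp_rot': array([ 9.83950812e-01,  1.78438891e-01,  2.09060943e-05, -6.00733051e-04]), 'force': array([ 0.12239764, -0.23222154,  0.86937334]), 'torque': array([ 0.0053149 , -0.03589323, -0.0323903 ]), 'grip_force': 0.0, 'grip_width': 1.0023688453980626}
```

View pics/top0.png

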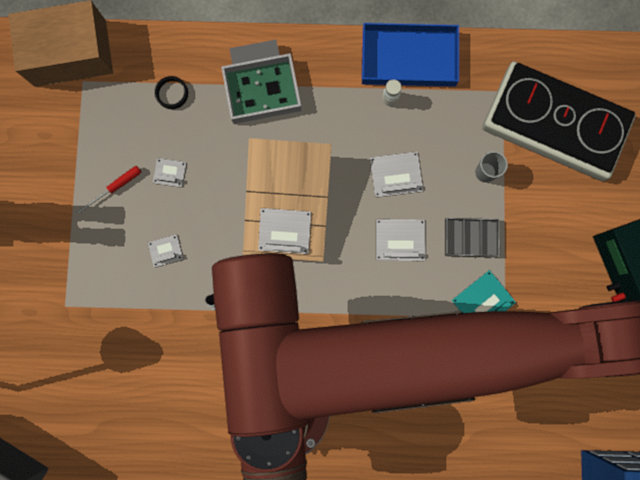

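View pics/scene0.png

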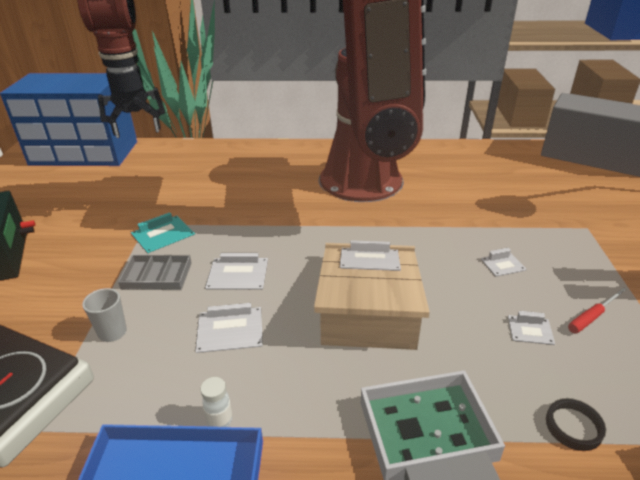

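The top view shows the two full-size covers at about (398,174) and (401,240), fins toward the robot. The board is at (288,195), with the laid cover at (285,232). The smaller covers are on the left at (170,172) and (166,250), and the turquoise look-alike is at (485,290). I'll measure the covers from both views.

```bash
cat > h.py <<'E'
import cv2,numpy as np
from cell import bot,eyes
def rays(p,uv):
    uv=np.atleast_2d(uv).astype(float);f=240/np.tan(np.radians(p['fovy']/2))
    d=np.c_[(uv[:,0]-p['cx'])/f,(uv[:,1]-p['cy'])/f,np.ones(len(uv))]@p['R']
    return -p['R'].T@p['t'],d
def onz(p,uv,z):
    c,d=rays(p,uv);return c+d*((z-c[2])/d[:,2])[:,None]
def tri(p1,a,p2,b):
    c1,d1=rays(p1,a);c2,d2=rays(p2,b);out=[]
    for u,v in zip(d1,d2):
        s,t=np.linalg.lstsq(np.c_[u,-v],c2-c1,rcond=None)[0]
        out.append(np.r_[(c1+s*u+c2+t*v)/2,np.linalg.norm(c1+s*u-c2-t*v)])
    return np.array(out)
def bright(im,roi,thr):
    x0,y0,x1,y1=roi;g=im[y0:y1,x0:x1]
    hsv=cv2.cvtColor(g,cv2.COLOR_BGR2HSV)
    m=((hsv[...,2]>thr)&(hsv[...,1]<45)).astype(np.uint8)
    m=cv2.morphologyEx(m,cv2.MORPH_CLOSE,np.ones((5,5)))
    c=max(cv2.findContours(m,cv2.RETR_EXTERNAL,cv2.CHAIN_APPROX_NONE)[0],key=cv2.contourArea)
    return c+np.array([x0,y0])
E
python3 - <<'E'
from h import *
t=cv2.imread('pics/top0.png');s=cv2.imread('pics/scene0.png')
T=cv2.resize(t[130:270,235:435],None,fx=4,fy=4,interpolation=cv2.INTER_CUBIC)
cv2.imwrite('pics/tc.png',T)
for im,pts in((t,[(385,200),(400,168),(400,232),(380,280)]),(s,[(280,250),(230,280),(220,340)])):
    for q in pts: print(q,im[q[1],q[0]])
pt,ps=eyes.camera_params('top'),eyes.camera_params('scene')
for n,rt,rs in(('far',(362,145,432,205),(190,297,270,355)),('near',(368,212,435,268),(200,250,272,292))):
  for thr in(165,180):
    ct=bright(t,rt,thr);cs=bright(s,rs,thr)
    print(n,thr,cv2.minAreaRect(ct),cv2.minAreaRect(cs))
    print(onz(pt,cv2.boxPoints(cv2.minAreaRect(ct)),5).round(0).tolist())
E
```

```text
(385, 200) [126 142 149]
(400, 168) [166 170 173]
(400, 232) [166 170 172]
(380, 280) [130 145 153]
(280, 250) [159 172 182]
(230, 280) [196 198 202]
(220, 340) [197 200 203]
far 165 ((395.6528625488281, 173.64630126953125), (38.45964431762695, 47.51285171508789), 82.40535736083984) ((229.5, 325.5), (57.0, 79.0), 90.0)
[[671.0, -218.0, 5.0], [692.0, -346.0, 5.0], [587.0, -360.0, 5.0], [566.0, -234.0, 5.0]]
far 180 ((398.3616027832031, 180.89230346679688), (14.512063026428223, 32.24903106689453), 82.87498474121094) ((229.5, 325.5), (57.0, 79.0), 90.0)
[[622.0, -251.0, 5.0], [635.0, -337.0, 5.0], [596.0, -343.0, 5.0], [583.0, -257.0, 5.0]]
near 165 ((400.5, 239.5), (41.0, 47.0), 90.0) ((235.49996948242188, 270.5), (40.99999237060547, 70.99998474121094), 90.0)
[[504.0, -241.0, 5.0], [507.0, -367.0, 5.0], [397.0, -367.0, 5.0], [393.0, -243.0, 5.0]]
near 180 ((397.0, 249.5), (19.0, 40.0), 90.0) ((235.49996948242188, 270.5), (40.99999237060547, 70.99998474121094), 90.0)
[[447.0, -242.0, 5.0], [450.0, -348.0, 5.0], [399.0, -349.0, 5.0], [396.0, -243.0, 5.0]]
```

View pics/tc.png

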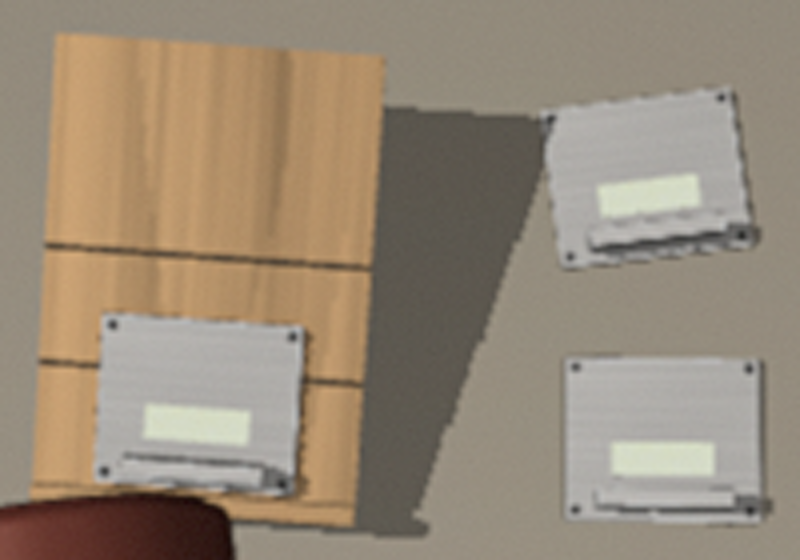

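```bash
cat >> h.py <<'E'
from scipy.spatial.transform import Rotation as Ro
def toolR(yaw,pitch=0):
    # tool x=+Y, y=+X, z=-Z at yaw 0; pitch>0: tool z tilts to the normal of a face rising in +x
    B=Ro.from_euler('z',yaw)*Ro.from_euler('y',-pitch)
    return B*Ro.from_matrix([[0,1,0],[1,0,0],[0,0,-1]])
def plan(pos,R):
    o=bot.observe();C=Ro.from_quat(o['tcp_rot'])
    w=(C.inv()*R).as_rotvec()
    d=np.array(pos)-o['position']
    print('t',round(o['t'],2),'pos',o['position'].round(1),'turn',w.round(3),'shift now-axes mm',C.inv().apply(d).round(1),'after-turn axes',R.inv().apply(d).round(1))
E
python3 -c "
from h import *
plan([411,-305,170],toolR(0.02))"
```

```text
t 0.1 pos [ 210.7 -561.5  230.6] turn [-1.000e-03 -1.000e-03 -1.232e+00] shift now-axes mm [ 277.6 -169.7   60.9] after-turn axes [252.4 205.4  60.6]
```

Call:
carry_out --steps '[{"wz": -0.14},{"wz": -0.14},{"wz": -0.14},{"wz": -0.14},{"wz": -0.14},{"wz": -0.14},{"wz": -0.14},{"wz": -0.14}]' --squeeze 70

```text
invalid input
```

Call:
carry_out --steps '[{"wz": -0.112},{"dx": 0.036,"dy": 0.03,"dz": 0.008},{"dx": 0.036,"dy": 0.03,"dz": 0.008},{"dx": 0.036,"dy": 0.03,"dz": 0.008},{"dx": 0.036,"dy": 0.03,"dz": 0.009},{"dx": 0.036,"dy": 0.03,"dz": 0.009},{"dx": 0.036,"dy": 0.03,"dz": 0.009},{"dx": 0.036,"dy": 0.025,"dz": 0.009}]'

```text
invalid input
```

```bash
python3 - <<'E'
from h import *
plan([411,-305,170],toolR(0.02))
p=eyes.camera_params('wrist');im=eyes.read_camera('wrist')[:,:,::-1]
cv2.imwrite('pics/w1.png',im);np.save('w1.npy',p,allow_pickle=True)
print(p,-p['R'].T@p['t'])
cv2.imwrite('pics/top1.png',eyes.read_camera('top')[:,:,::-1])
cv2.imwrite('pics/scene1.png',eyes.read_camera('scene')[:,:,::-1])
E
```

```text
t 0.1 pos [ 210.7 -561.5  230.6] turn [-1.000e-03 -1.000e-03 -1.232e+00] shift now-axes mm [ 277.6 -169.7   60.9] after-turn axes [252.4 205.4  60.6]
{'fovy': 64.47809301805232, 'cx': 313.42730520318923, 'cy': 239.76805925035418, 'R': array([[ 3.50935187e-01, -9.36399375e-01, -8.39773383e-04],
       [-8.92021257e-01, -3.34576106e-01,  3.03902791e-01],
       [-2.84855351e-01, -1.05901087e-01, -9.52702676e-01]]), 't': array([-600.08579652,  -40.54442946,  380.06800122])} [ 282.68913254 -535.23554747  373.90943095]
```

View pics/w1.png

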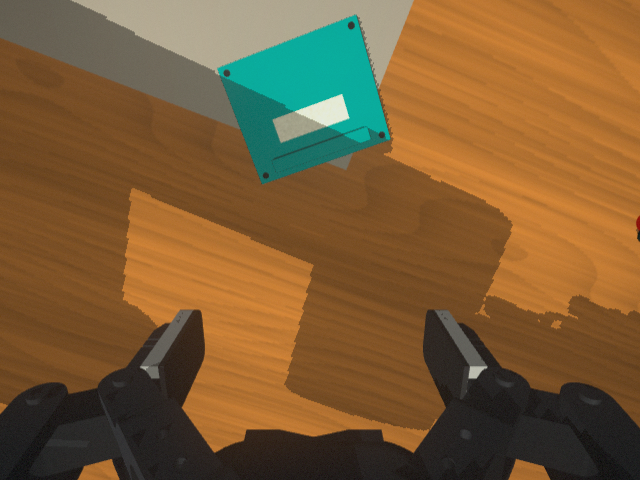

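The wrist camera shows only the turquoise look-alike at (305,100) and the fingers, and neither move ran. Every row may need all its fields.

Call:
carry_out --steps '[{"dx": 0,"dy": 0,"dz": 0,"wx": 0,"wy": 0,"wz": -0.14,"hand": 1},{"dx": 0,"dy": 0,"dz": 0,"wx": 0,"wy": 0,"wz": -0.14,"hand": 1},{"dx": 0,"dy": 0,"dz": 0,"wx": 0,"wy": 0,"wz": -0.14,"hand": 1},{"dx": 0,"dy": 0,"dz": 0,"wx": 0,"wy": 0,"wz": -0.14,"hand": 1},{"dx": 0,"dy": 0,"dz": 0,"wx": 0,"wy": 0,"wz": -0.14,"hand": 1},{"dx": 0,"dy": 0,"dz": 0,"wx": 0,"wy": 0,"wz": -0.14,"hand": 1},{"dx": 0,"dy": 0,"dz": 0,"wx": 0,"wy": 0,"wz": -0.14,"hand": 1},{"dx": 0,"dy": 0,"dz": 0,"wx": 0,"wy": 0,"wz": -0.14,"hand": 1}]' --squeeze 70

```text
t: 1.05
position: [210.7, -561.8, 231.2]
tcp_rot: [0.737, 0.676, 0.0, -0.0]
force: [-0.0, 1.2, -0.6]
grip_width: 0.996
grip_force: 0.0
```

Call:
carry_out --steps '[{"dx": 0,"dy": 0,"dz": 0,"wx": 0,"wy": 0,"wz": -0.112,"hand": 1},{"dx": 0.047,"dy": 0.02,"dz": 0,"wx": 0,"wy": 0,"wz": 0,"hand": 1},{"dx": 0.047,"dy": 0.02,"dz": 0,"wx": 0,"wy": 0,"wz": 0,"hand": 1},{"dx": 0.047,"dy": 0.02,"dz": 0,"wx": 0,"wy": 0,"wz": 0,"hand": 1},{"dx": 0.047,"dy": 0.02,"dz": 0,"wx": 0,"wy": 0,"wz": 0,"hand": 1},{"dx": 0.047,"dy": 0.02,"dz": 0,"wx": 0,"wy": 0,"wz": 0,"hand": 1},{"dx": 0.03,"dy": 0.04,"dz": 0,"wx": 0,"wy": 0,"wz": 0,"hand": 1},{"dx": 0.03,"dy": 0.04,"dz": 0,"wx": 0,"wy": 0,"wz": 0,"hand": 1}]'

```text
t: 1.85
position: [383.6, -266.8, 231.8]
tcp_rot: [0.7, 0.714, -0.0, 0.001]
force: [0.5, -1.1, 0.6]
grip_width: 0.997
grip_force: 0.0
```

Call:
carry_out --steps '[{"dx": 0.03,"dy": 0.04,"dz": 0,"wx": 0,"wy": 0,"wz": 0,"hand": 1},{"dx": 0,"dy": 0.045,"dz": 0,"wx": 0,"wy": 0,"wz": 0,"hand": 1},{"dx": 0,"dy": 0.025,"dz": 0,"wx": 0,"wy": 0,"wz": 0,"hand": 1},{"dx": 0,"dy": 0,"dz": 0,"wx": 0,"wy": 0,"wz": 0,"hand": 1},{"dx": 0,"dy": 0,"dz": 0,"wx": 0,"wy": 0,"wz": 0,"hand": 1},{"dx": 0,"dy": 0,"dz": 0,"wx": 0,"wy": 0,"wz": 0,"hand": 1},{"dx": 0,"dy": 0,"dz": 0,"wx": 0,"wy": 0,"wz": 0,"hand": 1},{"dx": 0,"dy": 0,"dz": 0,"wx": 0,"wy": 0,"wz": 0,"hand": 1}]'

```text
t: 2.65
position: [491.6, -236.5, 231.7]
tcp_rot: [0.7, 0.714, -0.0, 0.0]
force: [-0.4, -1.0, 0.2]
grip_width: 0.998
grip_force: 0.0
```

```bash
cat >> h.py <<'E'
def snap(tag):
    p=eyes.camera_params('wrist');im=eyes.read_camera('wrist')[:,:,::-1]
    cv2.imwrite(f'pics/{tag}.png',im);np.save(tag+'.npy',p,allow_pickle=True);return p
E
python3 - <<'E'
from h import *
plan([411,-305,120],toolR(0.02))
p=snap('w2');print(-p['R'].T@p['t'])
E
```

```text
t 2.65 pos [ 491.6 -236.5  231.7] turn [ 0.     0.001 -0.001] shift now-axes mm [-66.9 -81.9 111.7] after-turn axes [-66.9 -81.9 111.7]
[ 488.96149755 -159.33748497  374.90980941]
```

View pics/w2.png

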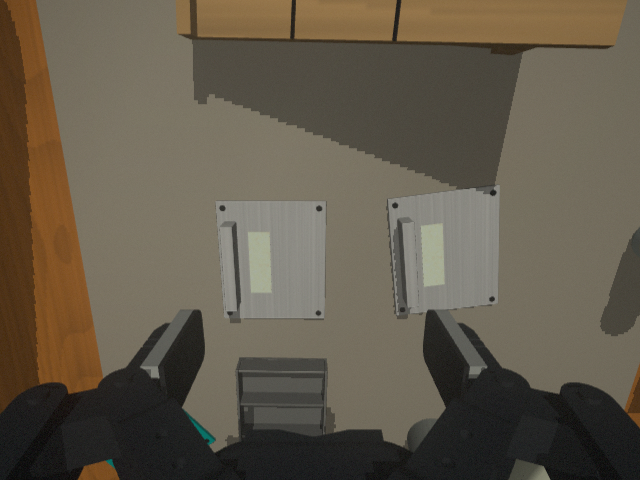

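The wrist view clearly shows both covers: the near one spans (217-326, 200-320) and the far one (388-498, 186-317). Their fins are at (230,267) and (407,265) and their labels at (259,262) and (432,255). The board edge is at the top of the picture.

```bash
cat >> h.py <<'E'
def blobs(im,kind,roi,amin=8,amax=1e5,thr=80):
    x0,y0,x1,y1=roi;c=im[y0:y1,x0:x1];hsv=cv2.cvtColor(c,cv2.COLOR_BGR2HSV)
    if kind=='label': m=(hsv[...,0]>22)&(hsv[...,0]<75)&(hsv[...,1]>22)&(hsv[...,2]>185)
    else: m=c.max(2)<thr
    n,l,s,ce=cv2.connectedComponentsWithStats(m.astype(np.uint8))
    return [(ce[i]+[x0,y0],s[i,4]) for i in range(1,n) if amin<=s[i,4]<=amax]
E
python3 - <<'E'
from h import *
pw=np.load('w2.npy',allow_pickle=True).item();w=cv2.imread('pics/w2.png')
t=cv2.imread('pics/top0.png');s=cv2.imread('pics/scene0.png')
pt=eyes.camera_params('top');ps=eyes.camera_params('scene')
for n,rw,rt,rs in(('near',(210,195,335,330),(372,212,432,268),(205,250,270,292)),('far',(380,180,505,325),(365,145,430,205),(190,297,270,355))):
    lw=max(blobs(w,'label',rw),key=lambda b:b[1]);lt=max(blobs(t,'label',rt),key=lambda b:b[1]);ls=max(blobs(s,'label',rs),key=lambda b:b[1])
    print(n,lw,lt,ls);print('label w-t',tri(pw,[lw[0]],pt,[lt[0]]).round(1),'w-s',tri(pw,[lw[0]],ps,[ls[0]]).round(1))
    for b in blobs(w,'dark',rw,12,120,90): print('dark',b[0].round(1),b[1],onz(pw,b[0],5).round(1))
    ct=bright(w,rw,150);print('plate',onz(pw,cv2.boxPoints(cv2.minAreaRect(ct)),5).round(1).tolist())
E
```

```text
Traceback (most recent call last):
ValueError: max() iterable argument is empty
```

```bash
sed -i "s/if kind=='label': .*/if kind=='label': c=c.astype(int); m=(c[...,1]>=c[...,2]-1)\&(c[...,1]-c[...,0]>12)/" h.py
cat > m.py <<'E'
from h import *
pw=np.load('w2.npy',allow_pickle=True).item();w=cv2.imread('pics/w2.png')
t=cv2.imread('pics/top0.png');s=cv2.imread('pics/scene0.png')
pt=eyes.camera_params('top');ps=eyes.camera_params('scene')
print(w[262,259],w[262,290],w[208,222],w[235,350],t[180,398],w[265,230],w[265,235])
for n,rw,rt,rs in(('near',(210,195,335,330),(372,212,432,268),(205,250,270,292)),('far',(380,180,505,325),(365,145,430,205),(190,297,270,355))):
    for b in blobs(w,'dark',rw,12,120,90): print('dark',b[0].round(1),b[1],onz(pw,b[0],5).round(1))
    ct=bright(w,rw,115);print('plate',onz(pw,cv2.boxPoints(cv2.minAreaRect(ct)),5).round(1).tolist())
    lw,lt,ls=[max(blobs(*a),key=lambda b:b[1]) for a in((w,'label',rw),(t,'label',rt),(s,'label',rs))]
    print(n,lw,lt,ls);print('label w-t',tri(pw,[lw[0]],pt,[lt[0]]).round(1),'w-s',tri(pw,[lw[0]],ps,[ls[0]]).round(1))
E
python3 m.py
```

```text
[150 174 167] [133 138 139] [45 49 50] [100 116 121] [197 218 212] [140 149 150] [63 68 67]
dark [222.  207.7] 24 [[ 400.1 -246.1    5. ]]
dark [318.6 208.1] 27 [[ 496.1 -244.7    5. ]]
dark [229.8 313.5] 24 [[ 402.2 -363.8    5. ]]
dark [317.9 312.7] 20 [[ 498.  -361.1    5. ]]
dark [234.8 320.1] 53 [[ 407.3 -371.8    5. ]]
dark [313.5 319. ] 20 [[ 493.4 -368.9    5. ]]
plate [[379.4, -383.4, 5.0], [389.1, -233.6, 5.0], [511.0, -231.3, 5.0], [516.3, -380.9, 5.0]]Traceback (most recent call last):
  File "m.py", line 9, in <module>
    lw,lt,ls=[max(blobs(*a),key=lambda b:b[1]) for a in((w,'label',rw),(t,'label',rt),(s,'label',rs))]
              ~~~^^^^^^^^^^^^^^^^^^^^^^^^^^^^^
ValueError: max() iterable argument is empty
```

```bash
sed -i "s/,ls\]=/]=/;s/lw,lt,ls=/lw,lt=/;s/,(s,'label',rs))\]/)]/;s/lw,lt,ls)/lw,lt)/;s/print(n,lw.*/print(n,lw,lt);print('label w-t',tri(pw,[lw[0]],pt,[lt[0]]).round(1))/" m.py; python3 m.py
```

```text
[150 174 167] [133 138 139] [45 49 50] [100 116 121] [197 218 212] [140 149 150] [63 68 67]
dark [222.  207.7] 24 [[ 400.1 -246.1    5. ]]
dark [318.6 208.1] 27 [[ 496.1 -244.7    5. ]]
dark [229.8 313.5] 24 [[ 402.2 -363.8    5. ]]
dark [317.9 312.7] 20 [[ 498.  -361.1    5. ]]
dark [234.8 320.1] 53 [[ 407.3 -371.8    5. ]]
dark [313.5 319. ] 20 [[ 493.4 -368.9    5. ]]
plate [[379.4, -383.4, 5.0], [389.1, -233.6, 5.0], [511.0, -231.3, 5.0], [516.3, -380.9, 5.0]]
near (array([259.53262519, 261.65705615]), np.int32(1318)) (array([400.23076923, 244.07692308]), np.int32(221))
label w-t [[ 436.8 -303.2    5.9    1.8]]
dark [394.6 205.1] 27 [[ 571.4 -240.3    5. ]]
dark [491.4 298.7] 24 [[ 684.1 -340.9    5. ]]
dark [460.3 323.5] 15 [[ 654.8 -371.6    5. ]]
plate [[566.6, -373.8, 5.0], [555.2, -215.7, 5.0], [675.8, -213.5, 5.0], [702.9, -371.3, 5.0]]
far (array([432.45805494, 254.23608018]), np.int32(1347)) (array([396.90776699, 178.32524272]), np.int32(206))
label w-t [[ 6.176e+02 -2.939e+02 -2.200e+00  4.000e-01]]
```

Call:
carry_out --steps '[{"dx": -0.014,"dy": -0.0164,"dz": 0.034,"wx": 0,"wy": 0,"wz": 0,"hand": 1},{"dx": -0.014,"dy": -0.0164,"dz": 0.034,"wx": 0,"wy": 0,"wz": 0,"hand": 1},{"dx": -0.014,"dy": -0.0164,"dz": 0.034,"wx": 0,"wy": 0,"wz": 0,"hand": 1},{"dx": -0.014,"dy": -0.0164,"dz": 0.034,"wx": 0,"wy": 0,"wz": 0,"hand": 1},{"dx": -0.0136,"dy": -0.0164,"dz": 0.034,"wx": 0,"wy": 0,"wz": 0,"hand": 0.7},{"dx": 0,"dy": 0,"dz": 0,"wx": 0,"wy": 0,"wz": 0,"hand": 0.7},{"dx": 0,"dy": 0,"dz": 0,"wx": 0,"wy": 0,"wz": 0,"hand": 0.7},{"dx": 0,"dy": 0,"dz": 0,"wx": 0,"wy": 0,"wz": 0,"hand": 0.7}]'

```text
t: 3.5
position: [412.7, -307.9, 63.3]
tcp_rot: [0.7, 0.714, -0.0, 0.001]
force: [0.2, -0.3, -0.3]
grip_width: 0.702
grip_force: 0.0
```

```bash
python3 - <<'E'
from h import *
plan([408,-304.4,7.5],toolR(0.017))
p=snap('w3');cv2.imwrite('pics/top3.png',eyes.read_camera('top')[:,:,::-1]);cv2.imwrite('pics/scene3.png',eyes.read_camera('scene')[:,:,::-1])
E
```

```text
t 3.5 pos [ 412.7 -307.9   63.3] turn [0.002 0.002 0.003] shift now-axes mm [ 3.7 -4.7 55.8] after-turn axes [ 3.6 -4.6 55.8]
```

View pics/w3.png

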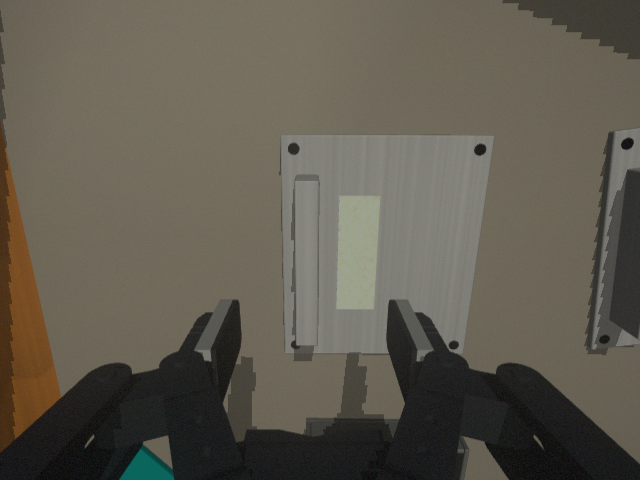

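The fin spans (295-319, 178-346) and sits between the finger pads at about x=238 and 390, so I'll descend and grip.

Call:
carry_out --steps '[{"dx": 0.001,"dy": -0.0016,"dz": 0.014,"wx": 0,"wy": 0,"wz": 0,"hand": 0.7},{"dx": 0.0015,"dy": -0.0015,"dz": 0.014,"wx": 0,"wy": 0,"wz": 0,"hand": 0.7},{"dx": 0.001,"dy": -0.0015,"dz": 0.014,"wx": 0,"wy": 0,"wz": 0,"hand": 0.7},{"dx": 0,"dy": 0,"dz": 0.0128,"wx": 0,"wy": 0,"wz": 0,"hand": 0.7},{"dx": 0,"dy": 0,"dz": 0,"wx": 0,"wy": 0,"wz": 0,"hand": 0.4},{"dx": 0,"dy": 0,"dz": 0,"wx": 0,"wy": 0,"wz": 0,"hand": 0.2},{"dx": 0,"dy": 0,"dz": 0,"wx": 0,"wy": 0,"wz": 0,"hand": 0},{"dx": 0,"dy": 0,"dz": 0,"wx": 0,"wy": 0,"wz": 0,"hand": 0}]' --squeeze 70

```text
t: 4.45
position: [407.3, -304.6, 7.4]
tcp_rot: [0.7, 0.714, -0.0, 0.001]
force: [0.1, -1.3, -1.7]
grip_width: 0.122
grip_force: 70.2
```

Call:
carry_out --steps '[{"dx": 0,"dy": 0,"dz": 0,"wx": 0,"wy": 0,"wz": 0,"hand": 0},{"dx": 0,"dy": 0,"dz": 0,"wx": 0,"wy": 0,"wz": 0,"hand": 0},{"dx": 0,"dy": 0,"dz": 0,"wx": 0,"wy": 0,"wz": 0,"hand": 0},{"dx": 0,"dy": 0,"dz": 0,"wx": 0,"wy": 0,"wz": 0,"hand": 0},{"dx": 0,"dy": 0,"dz": 0,"wx": 0,"wy": 0,"wz": 0,"hand": 0},{"dx": 0,"dy": 0,"dz": 0,"wx": 0,"wy": 0,"wz": 0,"hand": 0},{"dx": 0,"dy": 0,"dz": 0,"wx": 0,"wy": 0,"wz": 0,"hand": 0},{"dx": 0,"dy": 0,"dz": 0,"wx": 0,"wy": 0,"wz": 0,"hand": 0}]'

```text
t: 5.25
position: [407.3, -304.5, 7.4]
tcp_rot: [0.7, 0.714, -0.0, 0.001]
force: [0.1, 0.5, 5.8]
grip_width: 0.123
grip_force: 71.1
```

```bash
python3 - <<'E'
from h import *
o=bot.observe();print(o['t'],o['position'],o['grip_width'],o['grip_force'],o['force'])
p=np.load('w3.npy',allow_pickle=True).item()
print(onz(p,[(293,149),(480,149),(453,345)],5).round(1))
t=cv2.imread('pics/top3.png')
cv2.imwrite('pics/tb.png',cv2.resize(t[130:290,220:370],None,fx=3.7,fy=3.7,interpolation=cv2.INTER_CUBIC))
E
```

```text
5.25 [ 407.32906465 -304.50037459    7.4028778 ] 0.12329057433339678 71.13251209259033 [0.0934829  0.47340608 5.78648535]
[[ 400.  -246.5    5. ]
 [ 496.7 -244.5    5. ]
 [ 498.2 -361.4    5. ]]
```

View pics/tb.png

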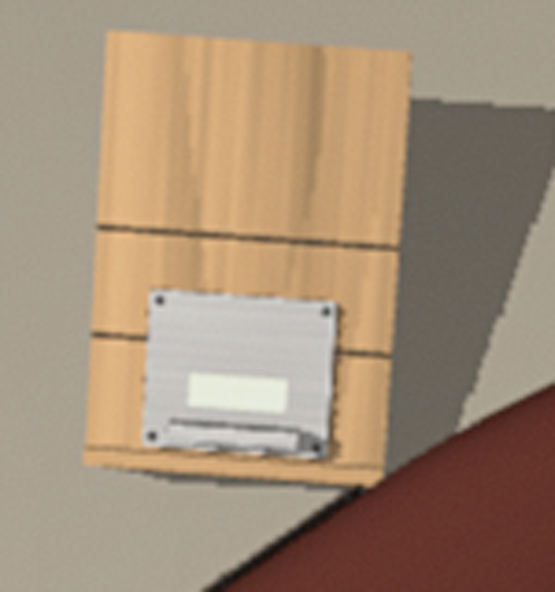

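The board lines cross the left and right board edges cleanly: lower (92,334)-(390,354), upper (97,227)-(398,246) in the 3.7x crop. The laid cover sits centred. Next I'll triangulate the line ends against the wrist and scene views.

```bash
cat > b.py <<'E'
from h import *
pt=eyes.camera_params('top');ps=eyes.camera_params('scene');pw=np.load('w2.npy',allow_pickle=True).item()
t=cv2.imread('pics/top3.png');s=cv2.imread('pics/scene0.png');w=cv2.imread('pics/w2.png')
def proj(p,X):
    c=p['R']@np.array(X)+p['t'];f=240/np.tan(np.radians(p['fovy']/2));return c[:2]/c[2]*f+[p['cx'],p['cy']]
def linefit(im,a,b,h=5):
    # sub-pixel dark centre in each column between a and b, robust straight fit
    a,b=np.array(a,float),np.array(b,float);P=[]
    for x in range(int(min(a[0],b[0]))+2,int(max(a[0],b[0]))-1):
        y=a[1]+(b[1]-a[1])*(x-a[0])/(b[0]-a[0]);y0=int(round(y))-h
        g=im[y0:y0+2*h+1,x].sum(1).astype(float);d=np.median(g)-g
        if d.max()<90 or im[y0:y0+2*h+1,x,:].ptp(axis=1).max()<30 if hasattr(im,'ptp') else d.max()<90: continue
        d=np.clip(d-30,0,None);P.append((x,y0+(d*np.arange(len(d))).sum()/d.sum()))
    P=np.array(P,np.float32);v=cv2.fitLine(P,cv2.DIST_HUBER,0,.01,.01).ravel();return v,len(P)
def at(v,x): return np.array([x,v[3]+v[1]/v[0]*(x-v[2])])
def l3(pA,vA,pB,uvB):
    # points where rays of view B meet the plane through the line seen in view A
    c,d=rays(pA,[at(vA,200),at(vA,400)]);n=np.cross(d[0],d[1]);cB,dB=rays(pB,uvB)
    return cB+dB*((n@(c-cB))/(dB@n))[:,None]
E
python3 - <<'E'
from b import *
pts=tri(pw,[(293.3,38),(396.5,40)],pt,[(325.4,225.7),(327.6,196.5)]);print('w2/top right ends',pts.round(1))
ends={'lo':[(244.9,220.3),(325.4,225.7)],'up':[(246.2,191.4),(327.6,196.5)]}
for k,z in(('lo',pts[0,2]),('up',pts[1,2])):
    e=onz(pt,ends[k],z);q=[proj(ps,x) for x in e];print(k,e.round(1).tolist(),'scene pred',np.round(q,1).tolist())
    vt,n=linefit(t,ends[k][0] ,ends[k][1],4);print('top fit',n,at(vt,246),at(vt,326))
    for h in(4,6):
        vs,n=linefit(s,q[0],q[1],h);print('scene fit',n,at(vs,q[0][0]),at(vs,q[1][0]))
    print('3d ends',l3(ps,vs,pt,[at(vt,ends[k][0][0]),at(vt,ends[k][1][0])]).round(1).tolist())
E
```

```text
w2/top right ends [[ 4.731e+02 -1.040e+02  6.230e+01  9.000e-01]
 [ 5.442e+02 -1.083e+02  8.900e+01  4.000e-01]]
lo [[481.8, 103.7, 62.3], [472.8, -104.4, 62.3]] scene pred [[416.0, 264.3], [321.2, 260.7]]
top fit 26 [246.         220.04241943] [326.         225.77374268]
scene fit 3 [415.98325584 267.89167646] [321.17445452 263.95005214]
scene fit 49 [415.98325584 269.94188094] [321.17445452 266.55821643]
3d ends [[484.9, 105.7, 48.8], [475.1, -104.2, 47.6]]
up [[552.1, 99.8, 89.0], [544.0, -108.3, 89.0]] scene pred [[419.5, 275.6], [318.2, 271.9]]
top fit 78 [246.         190.91622925] [326.        196.6325531]
scene fit 35 [419.47432608 279.30918792] [318.15147205 275.16754729]
scene fit 27 [419.47432608 279.42563851] [318.15147205 275.07128649]
3d ends [[555.0, 100.9, 81.2], [545.0, -108.3, 81.4]]
```

Call:
carry_out --steps '[{"dx": 0,"dy": 0,"dz": -0.01,"wx": 0,"wy": 0,"wz": 0,"hand": 0},{"dx": 0,"dy": 0,"dz": -0.025,"wx": 0,"wy": 0,"wz": 0,"hand": 0},{"dx": 0,"dy": 0,"dz": -0.03,"wx": 0,"wy": 0,"wz": 0,"hand": 0},{"dx": 0,"dy": 0,"dz": -0.03,"wx": 0,"wy": 0,"wz": 0,"hand": 0},{"dx": 0,"dy": 0,"dz": -0.03,"wx": 0,"wy": 0,"wz": 0,"hand": 0},{"dx": 0.01,"dy": 0.002,"dz": -0.03,"wx": 0,"wy": 0,"wz": 0,"hand": 0},{"dx": 0.026,"dy": 0.007,"dz": -0.015,"wx": 0,"wy": 0,"wz": 0,"hand": 0},{"dx": 0.03,"dy": 0.008,"dz": 0,"wx": 0,"wy": 0,"wz": 0,"hand": 0}]'

```text
t: 6.05
position: [423.3, -238.2, 179.7]
tcp_rot: [0.701, 0.714, -0.0, 0.002]
force: [0.7, 1.4, -2.6]
grip_width: 0.117
grip_force: 70.4
```

Call:
carry_out --steps '[{"dx": 0.034,"dy": 0.01,"dz": 0,"wx": 0,"wy": 0,"wz": 0,"hand": 0},{"dx": 0.034,"dy": 0.01,"dz": 0,"wx": 0,"wy": 0,"wz": 0,"hand": 0},{"dx": 0.034,"dy": 0.01,"dz": 0,"wx": 0,"wy": 0,"wz": 0,"hand": 0},{"dx": 0.034,"dy": 0.01,"dz": 0,"wx": 0,"wy": 0,"wz": 0,"hand": 0},{"dx": 0.034,"dy": 0.01,"dz": 0,"wx": 0,"wy": 0,"wz": 0,"hand": 0},{"dx": 0.034,"dy": 0.01,"dz": 0,"wx": 0,"wy": 0,"wz": 0,"hand": 0},{"dx": 0.02,"dy": 0.01,"dz": 0,"wx": 0,"wy": 0,"wz": 0,"hand": 0},{"dx": 0.01,"dy": 0,"dz": 0,"wx": 0,"wy": 0,"wz": 0,"hand": 0}]'

```text
t: 6.85
position: [488.1, -0.5, 176.7]
tcp_rot: [0.699, 0.715, 0.0, -0.0]
force: [-0.0, -0.8, -1.1]
grip_width: 0.12
grip_force: 70.3
```

```bash
python3 - <<'E'
from h import *
o=bot.observe();print(o['grip_force'],o['force'],o['grip_width'])
plan([487.8,-0.9,120],toolR(-0.044,0.192))
E
```

```text
70.2917754650116 [-0.02511999 -0.82829864 -1.05669647] 0.11991990110751138
t 6.85 pos [488.1  -0.5 176.7] turn [-0.192 -0.007  0.066] shift now-axes mm [-0.4 -0.3 56.7] after-turn axes [ -0.4 -11.1  55.6]
```

Call:
carry_out --steps '[{"dx": 0,"dy": 0,"dz": 0,"wx": -0.064,"wy": -0.002,"wz": 0.022,"hand": 0},{"dx": 0,"dy": 0,"dz": 0,"wx": -0.064,"wy": -0.002,"wz": 0.022,"hand": 0},{"dx": 0,"dy": 0,"dz": 0,"wx": -0.064,"wy": -0.002,"wz": 0.022,"hand": 0},{"dx": 0,"dy": -0.004,"dz": 0.019,"wx": 0,"wy": 0,"wz": 0,"hand": 0},{"dx": 0,"dy": -0.004,"dz": 0.019,"wx": 0,"wy": 0,"wz": 0,"hand": 0},{"dx": 0,"dy": -0.003,"dz": 0.018,"wx": 0,"wy": 0,"wz": 0,"hand": 0},{"dx": 0,"dy": 0,"dz": 0,"wx": 0,"wy": 0,"wz": 0,"hand": 0},{"dx": 0,"dy": 0,"dz": 0,"wx": 0,"wy": 0,"wz": 0,"hand": 0}]'

```text
t: 7.65
position: [487.4, -2.6, 119.8]
tcp_rot: [0.72, 0.687, 0.066, 0.069]
force: [0.2, -1.4, -1.3]
grip_width: 0.12
grip_force: 70.3
```

```bash
python3 - <<'E'
from h import *
plan([487.8,-0.9,76.8],toolR(-0.044,0.192))
p=snap('w4');cv2.imwrite('pics/top4.png',eyes.read_camera('top')[:,:,::-1]);cv2.imwrite('pics/scene4.png',eyes.read_camera('scene')[:,:,::-1])
E
```

```text
t 7.65 pos [487.4  -2.6 119.8] turn [-0.     0.    -0.003] shift now-axes mm [ 1.7 -7.9 42.3] after-turn axes [ 1.7 -7.9 42.3]
```

View pics/w4.png

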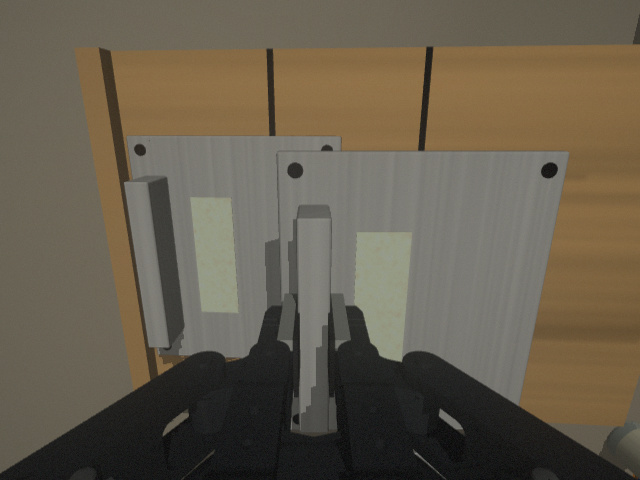

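The wrist view shows the held cover at (277-567, 152-430) over the laid cover at (128-340, 136-355). The left ends of the lines are visible: lower at (270,49) and upper at (429,46). I'll use those for height.

```bash
python3 - <<'E'
from b import *
p=np.load('w4.npy',allow_pickle=True).item();im=cv2.imread('pics/w4.png')
L=tri(p,[(270,49),(429.5,46)],pt,[(244.7,219.9),(246.2,190.9)]);print('left ends',L.round(1))
# scale check: laid-cover plain-edge-left & fin-edge-left screws, plane z with 15deg rise
sc={}
for n,roi in(('laid',(130,140,152,160)),('laid2',(316,142,340,152)),('held',(283,160,307,182)),('held2',(538,160,562,182))):
    sc[n]=max(blobs(im,'dark',roi,15,400,70),key=lambda b:b[1])[0]
print(sc)
# top-view screws of laid cover
t=cv2.imread('pics/top3.png')
a=np.array([220+160/3.7,130+300/3.7]);b=np.array([220+151/3.7,130+436/3.7]);c=np.array([220+327/3.7,130+312/3.7])
print('laid fin-left, plain-left',tri(p,[sc['laid'],sc['laid2']],pt,[b,a]).round(1),'plain-right',onz(pt,c,70).round(1))
# held plane
o=bot.observe();R=Ro.from_quat(o['tcp_rot']);zc=-R.as_matrix()[:,2];P=o['position']-zc*2.4
cc,d=rays(p,[sc['held'],sc['held2']]);X=cc+d*((zc@(P-cc))/(d@zc))[:,None]
print('held screws in tool',R.inv().apply(X-o['position']).round(1))
E
```

```text
left ends [[480.7 103.1  75.7   1.3]
 [556.5 102.8  74.9   2. ]]
{'laid': array([139.64423077, 149.48076923]), 'laid2': array([326.5       , 148.09615385]), 'held': array([294.8579235 , 169.99453552]), 'held2': array([548.96039604, 169.99009901])}
laid fin-left, plain-left [[412.9  62.2  46.2   1. ]
 [508.6  58.1  56.4   0.8]] plain-right [[500.1 -59.9  70. ]]
held screws in tool [[58.3 -8.9  2.4]
 [58.2 87.2  2.4]]
```

```bash
python3 - <<'E'
from b import *
p=np.load('w4.npy',allow_pickle=True).item()
B=(Ro.from_euler('z',-0.044)*Ro.from_euler('y',-np.radians(15))).as_matrix();n=B[:,2]
def scale(pp,uv,D):
    c,d=rays(pp,uv);u=d/(d@n)[:,None];k=D/np.linalg.norm(u[0]-u[1])
    return c-k*u   # plane below the camera
X=scale(p,[(139.64,149.48),(326.5,148.1)],96);print('laid screws',X.round(1).tolist())
print(' lower-line z by it', ((X-B@np.c_[[-68,58,5],[28,58,5]].T.T if 0 else X-(B@np.array([[-68,28],[58,58],[5,5]])).T)).round(1).tolist())
Y=scale(p,[(270,49),(429.5,46)],75);print('line ends',Y.round(1).tolist(),'origin',(Y-(B@np.array([[0,75],[105,105],[0,0]])).T).round(1).tolist())
Z=scale(pw,[(293.3,38),(396.5,40)],75);print('w2 right ends',Z.round(1).tolist(),'origin',(Z-(B@np.array([[0,75],[-105,-105],[0,0]])).T).round(1).tolist())
for z in(50,55,60):print(z,'top lower mid',onz(pt,[(245,219.95),(325.4,225.7)],z).mean(0).round(1),'upper mid',onz(pt,[(246.2,190.9),(327.6,196.7)],z+19.4).mean(0).round(1))
E
```

```text
laid screws [[412.9, 62.6, 46.8], [505.5, 59.5, 71.6]]
 lower-line z by it [[477.2, 1.7, 59.6], [477.3, 2.6, 59.6]]
line ends [[482.4, 106.3, 58.8], [554.8, 103.3, 78.3]] origin [[477.8, 1.4, 58.8], [477.8, 1.6, 58.8]]
w2 right ends [[473.4, -103.7, 62.6], [545.8, -107.0, 82.0]] origin [[478.1, 1.2, 62.6], [478.1, 1.1, 62.6]]
50 top lower mid [479.8   0.5  50. ] upper mid [552.6  -2.8  69.4]
55 top lower mid [4.79e+02 1.00e-01 5.50e+01] upper mid [551.6  -3.1  74.4]
60 top lower mid [ 4.781e+02 -3.000e-01  6.000e+01] upper mid [550.5  -3.5  79.4]
```

```bash
python3 -c "
from h import *
plan([489,0.4,86.7],toolR(-0.044,0.192))"
```

```text
t 7.8 pos [488.3  -2.6 120.8] turn [ 0.002  0.001 -0.002] shift now-axes mm [ 3.  -6.  33.5] after-turn axes [ 3.  -6.  33.5]
```

Call:
carry_out --steps '[{"dx": 0.001,"dy": -0.002,"dz": 0.011,"wx": 0,"wy": 0,"wz": 0,"hand": 0},{"dx": 0.001,"dy": -0.002,"dz": 0.011,"wx": 0,"wy": 0,"wz": 0,"hand": 0},{"dx": 0.001,"dy": -0.002,"dz": 0.0115,"wx": 0,"wy": 0,"wz": 0,"hand": 0},{"dx": 0,"dy": -0.0004,"dz": 0.002,"wx": 0,"wy": 0,"wz": 0,"hand": 0},{"dx": 0,"dy": -0.0004,"dz": 0.002,"wx": 0,"wy": 0,"wz": 0,"hand": 0},{"dx": 0,"dy": -0.0003,"dz": 0.001,"wx": 0,"wy": 0,"wz": 0,"hand": 0},{"dx": 0,"dy": 0,"dz": 0,"wx": 0,"wy": 0,"wz": 0,"hand": 0},{"dx": 0,"dy": 0,"dz": 0,"wx": 0,"wy": 0,"wz": 0,"hand": 0}]'

```text
t: 8.6
position: [488.5, 0.7, 80.7]
tcp_rot: [0.72, 0.687, 0.066, 0.07]
force: [0.7, -0.5, -0.8]
grip_width: 0.119
grip_force: 70.2
```

```bash
python3 -c "
from h import *
plan([489,0.4,76.7],toolR(-0.044,0.192));o=bot.observe();print(o['force'],o['torque'])"
```

```text
t 8.6 pos [488.5   0.7  80.7] turn [ 0.001  0.    -0.002] shift now-axes mm [-0.2 -0.3  4. ] after-turn axes [-0.2 -0.3  4. ]
[ 0.65096583 -0.4585373  -0.79065098] [ 0.03691462  0.31083127 -0.00303337]
```

Not in contact yet, so I'll creep down in two stages.

Call:
carry_out --steps '[{"dx": 0,"dy": -0.0002,"dz": 0.001,"wx": 0,"wy": 0,"wz": 0,"hand": 0},{"dx": 0,"dy": -0.0002,"dz": 0.001,"wx": 0,"wy": 0,"wz": 0,"hand": 0},{"dx": 0,"dy": 0,"dz": 0.001,"wx": 0,"wy": 0,"wz": 0,"hand": 0},{"dx": 0,"dy": 0,"dz": 0,"wx": 0,"wy": 0,"wz": 0,"hand": 0},{"dx": 0,"dy": 0,"dz": 0,"wx": 0,"wy": 0,"wz": 0,"hand": 0},{"dx": 0,"dy": 0,"dz": 0,"wx": 0,"wy": 0,"wz": 0,"hand": 0},{"dx": 0,"dy": 0,"dz": 0,"wx": 0,"wy": 0,"wz": 0,"hand": 0},{"dx": 0,"dy": 0,"dz": 0,"wx": 0,"wy": 0,"wz": 0,"hand": 0}]'

```text
t: 9.4
position: [488.5, 0.8, 77.3]
tcp_rot: [0.72, 0.687, 0.066, 0.069]
force: [-0.1, -1.0, -1.8]
grip_width: 0.117
grip_force: 70.2
```

```bash
python3 -c "
from h import *
plan([489,0.4,76.7],toolR(-0.044,0.192));o=bot.observe();print(o['force'],o['torque'])"
```

```text
t 9.4 pos [488.5   0.8  77.3] turn [ 0.     0.    -0.002] shift now-axes mm [-0.3  0.4  0.7] after-turn axes [-0.3  0.4  0.7]
[-0.06722885 -0.97684134 -1.84423827] [ 0.01051974  0.2933288  -0.01894965]
```

Call:
carry_out --steps '[{"dx": 0,"dy": -0.0002,"dz": 0.001,"wx": 0,"wy": 0,"wz": 0,"hand": 0},{"dx": 0,"dy": 0,"dz": 0.001,"wx": 0,"wy": 0,"wz": 0,"hand": 0},{"dx": 0,"dy": 0,"dz": 0,"wx": 0,"wy": 0,"wz": 0,"hand": 0},{"dx": 0,"dy": 0,"dz": 0,"wx": 0,"wy": 0,"wz": 0,"hand": 0},{"dx": 0,"dy": 0,"dz": 0,"wx": 0,"wy": 0,"wz": 0,"hand": 0},{"dx": 0,"dy": 0,"dz": 0,"wx": 0,"wy": 0,"wz": 0,"hand": 0},{"dx": 0,"dy": 0,"dz": 0,"wx": 0,"wy": 0,"wz": 0,"hand": 0},{"dx": 0,"dy": 0,"dz": 0,"wx": 0,"wy": 0,"wz": 0,"hand": 0}]'

```text
t: 10.2
position: [488.7, 0.7, 75.8]
tcp_rot: [0.72, 0.687, 0.066, 0.069]
force: [-5.4, 0.5, 5.9]
grip_width: 0.118
grip_force: 71.3
```

```bash
python3 -c "
from h import *
plan([489,0.4,76.7],toolR(-0.044,0.192));o=bot.observe();print(o['force'],o['torque'])"
```

```text
t 10.2 pos [488.7   0.7  75.8] turn [ 0.     0.    -0.002] shift now-axes mm [-0.3  0.5 -0.8] after-turn axes [-0.3  0.5 -0.8]
[-5.41574367  0.50559927  5.86062369] [0.05301702 0.83280324 0.07999208]
```

Call:
carry_out --steps '[{"dx": 0,"dy": 0,"dz": 0,"wx": 0,"wy": 0,"wz": 0,"hand": 0.15},{"dx": 0,"dy": 0,"dz": 0,"wx": 0,"wy": 0,"wz": 0,"hand": 0.2},{"dx": 0,"dy": 0,"dz": 0,"wx": 0,"wy": 0,"wz": 0,"hand": 0.3},{"dx": 0,"dy": 0,"dz": 0,"wx": 0,"wy": 0,"wz": 0,"hand": 0.5},{"dx": 0,"dy": 0,"dz": 0,"wx": 0,"wy": 0,"wz": 0,"hand": 0.5},{"dx": 0,"dy": 0,"dz": 0,"wx": 0,"wy": 0,"wz": 0,"hand": 0.5},{"dx": 0,"dy": 0,"dz": -0.01,"wx": 0,"wy": 0,"wz": 0,"hand": 0.5},{"dx": 0,"dy": 0,"dz": -0.02,"wx": 0,"wy": 0,"wz": 0,"hand": 0.5}]'

```text
t: 11.0
position: [481.8, 1.3, 104.1]
tcp_rot: [0.72, 0.687, 0.066, 0.068]
force: [-0.1, -0.1, 1.2]
grip_width: 0.499
grip_force: 0.0
```

Call:
carry_out --steps '[{"dx": 0,"dy": 0,"dz": -0.03,"wx": 0,"wy": 0,"wz": 0,"hand": 0.7},{"dx": 0,"dy": 0,"dz": -0.03,"wx": 0,"wy": 0,"wz": 0,"hand": 0.7},{"dx": 0,"dy": 0,"dz": -0.02,"wx": 0,"wy": 0,"wz": 0,"hand": 0.7},{"dx": 0,"dy": 0,"dz": 0,"wx": 0,"wy": 0,"wz": 0,"hand": 0.7},{"dx": 0,"dy": 0,"dz": 0,"wx": 0,"wy": 0,"wz": 0,"hand": 0.7},{"dx": 0,"dy": 0,"dz": 0,"wx": 0,"wy": 0,"wz": 0,"hand": 0.7},{"dx": 0,"dy": 0,"dz": 0,"wx": 0,"wy": 0,"wz": 0,"hand": 0.7},{"dx": 0,"dy": 0,"dz": 0,"wx": 0,"wy": 0,"wz": 0,"hand": 0.7}]'

```text
t: 11.8
position: [467.3, 1.8, 182.3]
tcp_rot: [0.72, 0.687, 0.066, 0.069]
force: [0.1, -0.7, -0.2]
grip_width: 0.703
grip_force: 0.0
```

```bash
python3 - <<'E'
from h import *
p=snap('w5');cv2.imwrite('pics/top5.png',eyes.read_camera('top')[:,:,::-1])
plan([587.3,-296.8,60],toolR(.151));print(bot.observe()['joint_positions'])
E
```

```text
t 11.9 pos [467.4   1.8 182.7] turn [ 0.191  0.018 -0.197] shift now-axes mm [-292.8  107.8  145.7] after-turn axes [-313.2   73.6  122.7]
[-0.3112295  -0.58980261 -0.59917614  1.37685005  0.05028846  1.31042316]
```

View pics/w5.png

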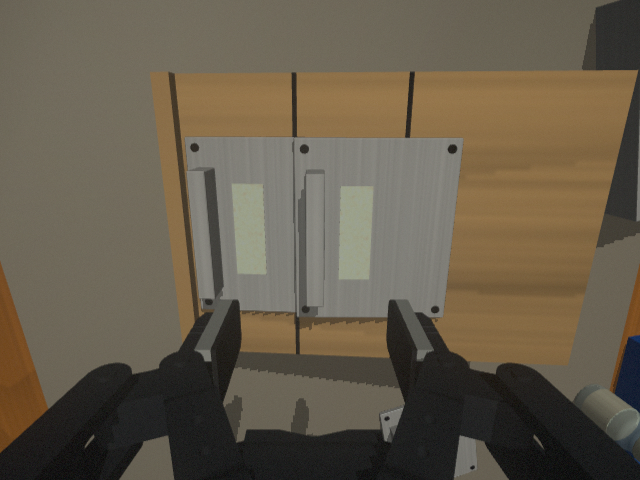

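The first cover lies square with its fin edge on the lower line (both at about x=295). The laid cover is unmoved and centred. Next is the second cover.

Call:
carry_out --steps '[{"dx": 0,"dy": 0,"dz": 0,"wx": 0.064,"wy": 0.006,"wz": -0.066,"hand": 0.7},{"dx": 0,"dy": 0,"dz": 0,"wx": 0.064,"wy": 0.006,"wz": -0.066,"hand": 0.7},{"dx": 0,"dy": 0,"dz": 0,"wx": 0.063,"wy": 0.006,"wz": -0.065,"hand": 0.7},{"dx": -0.04,"dy": 0.009,"dz": 0,"wx": 0,"wy": 0,"wz": 0,"hand": 0.7},{"dx": -0.04,"dy": 0.009,"dz": 0,"wx": 0,"wy": 0,"wz": 0,"hand": 0.7},{"dx": -0.04,"dy": 0.009,"dz": 0,"wx": 0,"wy": 0,"wz": 0,"hand": 0.7},{"dx": -0.04,"dy": 0.009,"dz": 0,"wx": 0,"wy": 0,"wz": 0,"hand": 0.7},{"dx": -0.04,"dy": 0.009,"dz": 0,"wx": 0,"wy": 0,"wz": 0,"hand": 0.7}]'

```text
t: 12.7
position: [542.7, -190.9, 183.0]
tcp_rot: [0.652, 0.759, -0.0, 0.0]
force: [0.5, 1.0, 0.3]
grip_width: 0.704
grip_force: 0.0
```

Call:
carry_out --steps '[{"dx": -0.04,"dy": 0.009,"dz": 0,"wx": 0,"wy": 0,"wz": 0,"hand": 0.7},{"dx": -0.04,"dy": 0.009,"dz": 0,"wx": 0,"wy": 0,"wz": 0,"hand": 0.7},{"dx": -0.033,"dy": 0.01,"dz": 0.03,"wx": 0,"wy": 0,"wz": 0,"hand": 0.7},{"dx": 0,"dy": 0,"dz": 0.04,"wx": 0,"wy": 0,"wz": 0,"hand": 0.7},{"dx": 0,"dy": 0,"dz": 0.03,"wx": 0,"wy": 0,"wz": 0,"hand": 0.7},{"dx": 0,"dy": 0,"dz": 0,"wx": 0,"wy": 0,"wz": 0,"hand": 0.7},{"dx": 0,"dy": 0,"dz": 0,"wx": 0,"wy": 0,"wz": 0,"hand": 0.7},{"dx": 0,"dy": 0,"dz": 0,"wx": 0,"wy": 0,"wz": 0,"hand": 0.7}]'

```text
t: 13.5
position: [588.2, -297.4, 86.1]
tcp_rot: [0.652, 0.759, -0.0, 0.002]
force: [0.2, 1.0, 0.7]
grip_width: 0.701
grip_force: 0.0
```

```bash
python3 - <<'E'
from h import *
plan([587.3,-296.8,7.5],toolR(.151))
p=snap('w6');im=cv2.imread('pics/w6.png')
for b in blobs(im,'dark',(150,60,560,400),60,400,75):print(b[0].round(1),b[1],onz(p,b[0],5).round(1))
E
```

```text
t 13.5 pos [ 588.2 -297.4   86.1] turn [0.003 0.003 0.001] shift now-axes mm [ 1.  -1.  78.6] after-turn axes [ 0.7 -0.8 78.6]
[467.9 150.1] 93 [[ 666.4 -225.5    5. ]]
[300.8 150.4] 79 [[ 571.3 -240.1    5. ]]
```

Call:
carry_out --steps '[{"dx": 0.001,"dy": -0.001,"dz": 0.025,"wx": 0,"wy": 0,"wz": 0,"hand": 0.7},{"dx": 0,"dy": 0,"dz": 0.025,"wx": 0,"wy": 0,"wz": 0,"hand": 0.7},{"dx": 0,"dy": 0,"dz": 0.018,"wx": 0,"wy": 0,"wz": 0,"hand": 0.7},{"dx": 0,"dy": 0,"dz": 0.0105,"wx": 0,"wy": 0,"wz": 0,"hand": 0.7},{"dx": 0,"dy": 0,"dz": 0,"wx": 0,"wy": 0,"wz": 0,"hand": 0.7},{"dx": 0,"dy": 0,"dz": 0,"wx": 0,"wy": 0,"wz": 0,"hand": 0.4},{"dx": 0,"dy": 0,"dz": 0,"wx": 0,"wy": 0,"wz": 0,"hand": 0.2},{"dx": 0,"dy": 0,"dz": 0,"wx": 0,"wy": 0,"wz": 0,"hand": 0}]' --squeeze 70

```text
t: 14.35
position: [586.7, -296.5, 6.4]
tcp_rot: [0.652, 0.759, -0.0, 0.001]
force: [0.4, 0.1, 0.5]
grip_width: 0.192
grip_force: 0.0
```

Call:
carry_out --steps '[{"dx": 0,"dy": 0,"dz": 0,"wx": 0,"wy": 0,"wz": 0,"hand": 0},{"dx": 0,"dy": 0,"dz": 0,"wx": 0,"wy": 0,"wz": 0,"hand": 0},{"dx": 0,"dy": 0,"dz": 0,"wx": 0,"wy": 0,"wz": 0,"hand": 0},{"dx": 0,"dy": 0,"dz": 0,"wx": 0,"wy": 0,"wz": 0,"hand": 0},{"dx": 0,"dy": 0,"dz": 0,"wx": 0,"wy": 0,"wz": 0,"hand": 0},{"dx": 0,"dy": 0,"dz": 0,"wx": 0,"wy": 0,"wz": 0,"hand": 0},{"dx": 0,"dy": 0,"dz": 0,"wx": 0,"wy": 0,"wz": 0,"hand": 0},{"dx": 0,"dy": 0,"dz": 0,"wx": 0,"wy": 0,"wz": 0,"hand": 0}]'

```text
t: 15.15
position: [586.8, -296.5, 6.5]
tcp_rot: [0.652, 0.759, -0.0, 0.001]
force: [-0.2, 1.5, 5.6]
grip_width: 0.126
grip_force: 71.8
```

Call:
carry_out --steps '[{"dx": 0,"dy": 0,"dz": -0.01,"wx": 0,"wy": 0,"wz": 0,"hand": 0},{"dx": 0,"dy": 0,"dz": -0.025,"wx": 0,"wy": 0,"wz": 0,"hand": 0},{"dx": 0,"dy": 0,"dz": -0.03,"wx": 0,"wy": 0,"wz": 0,"hand": 0},{"dx": 0,"dy": 0,"dz": -0.03,"wx": 0,"wy": 0,"wz": 0,"hand": 0},{"dx": 0,"dy": 0,"dz": -0.03,"wx": 0,"wy": 0,"wz": 0,"hand": 0},{"dx": 0,"dy": 0,"dz": -0.03,"wx": 0,"wy": 0,"wz": 0,"hand": 0},{"dx": 0,"dy": 0,"dz": -0.03,"wx": 0,"wy": 0,"wz": 0,"hand": 0},{"dx": 0,"dy": 0,"dz": -0.015,"wx": 0,"wy": 0,"wz": 0,"hand": 0}]'

```text
t: 15.95
position: [586.4, -296.3, 208.4]
tcp_rot: [0.652, 0.759, -0.0, 0.002]
force: [1.2, -0.9, -2.1]
grip_width: 0.122
grip_force: 70.5
```

```bash
python3 -c "
from h import *
plan([561.3,-2.5,150],toolR(-0.044,0.192))"
```

```text
t 15.95 pos [ 586.4 -296.3  208.4] turn [-0.189 -0.016  0.195] shift now-axes mm [294.4  19.4  57.5] after-turn axes [292.4 -48.4  50.1]
```

Shift first along the current axes at constant height, then turn.

Call:
carry_out --steps '[{"dx": 0.02,"dy": 0.001,"dz": 0,"wx": 0,"wy": 0,"wz": 0,"hand": 0},{"dx": 0.035,"dy": 0.003,"dz": 0,"wx": 0,"wy": 0,"wz": 0,"hand": 0},{"dx": 0.042,"dy": 0.003,"dz": 0,"wx": 0,"wy": 0,"wz": 0,"hand": 0},{"dx": 0.042,"dy": 0.003,"dz": 0,"wx": 0,"wy": 0,"wz": 0,"hand": 0},{"dx": 0.042,"dy": 0.003,"dz": 0,"wx": 0,"wy": 0,"wz": 0,"hand": 0},{"dx": 0.042,"dy": 0.003,"dz": 0,"wx": 0,"wy": 0,"wz": 0,"hand": 0},{"dx": 0.042,"dy": 0.002,"dz": 0,"wx": 0,"wy": 0,"wz": 0,"hand": 0},{"dx": 0.029,"dy": 0.001,"dz": 0,"wx": 0,"wy": 0,"wz": 0,"hand": 0}]'

```text
t: 16.75
position: [559.4, 0.2, 204.3]
tcp_rot: [0.651, 0.759, -0.0, -0.0]
force: [0.3, -0.1, -3.0]
grip_width: 0.121
grip_force: 70.5
```

Call:
carry_out --steps '[{"dx": 0,"dy": 0,"dz": 0,"wx": -0.063,"wy": -0.005,"wz": 0.065,"hand": 0},{"dx": 0,"dy": 0,"dz": 0,"wx": -0.063,"wy": -0.005,"wz": 0.065,"hand": 0},{"dx": 0,"dy": 0,"dz": 0,"wx": -0.063,"wy": -0.006,"wz": 0.065,"hand": 0},{"dx": 0,"dy": -0.0035,"dz": 0.018,"wx": 0,"wy": 0,"wz": 0,"hand": 0},{"dx": 0,"dy": -0.0035,"dz": 0.018,"wx": 0,"wy": 0,"wz": 0,"hand": 0},{"dx": 0,"dy": -0.0035,"dz": 0.018,"wx": 0,"wy": 0,"wz": 0,"hand": 0},{"dx": 0,"dy": 0,"dz": 0,"wx": 0,"wy": 0,"wz": 0,"hand": 0},{"dx": 0,"dy": 0,"dz": 0,"wx": 0,"wy": 0,"wz": 0,"hand": 0}]'

```text
t: 17.55
position: [559.8, -2.1, 149.6]
tcp_rot: [0.719, 0.688, 0.066, 0.067]
force: [-0.1, -0.0, -2.1]
grip_width: 0.12
grip_force: 70.5
```

```bash
python3 - <<'E'
from h import *
plan([561.3,-2.5,104.3],toolR(-0.044,0.192))
p=snap('w7');im=cv2.imread('pics/w7.png')
o=bot.observe();R=Ro.from_quat(o['tcp_rot']);zc=-R.as_matrix()[:,2];P=o['position']-zc*1.5
for b in blobs(im,'dark',(240,110,600,230),100,500,70):
    c,d=rays(p,b[0]);X=c+d*((zc@(P-c))/(d@zc))[:,None];print(b[0].round(1),b[1],'tool',R.inv().apply(X-o['position']).round(1))
E
```

```text
t 17.55 pos [559.8  -2.1 149.6] turn [-0.003 -0.002 -0.001] shift now-axes mm [-0.4 -7.  44.8] after-turn axes [-0.3 -7.1 44.7]
[271.3 126.3] 172 tool [[ 74.3 -16.8   1.5]]
[592.8 167.4] 301 tool [[ 59.4 103.2   1.5]]
[294.6 171.7] 189 tool [[57.9 -8.6  1.5]]
[550.1 171.6] 209 tool [[57.9 87.5  1.5]]
```

Call:
carry_out --steps '[{"dx": 0,"dy": -0.0023,"dz": 0.015,"wx": -0.003,"wy": 0,"wz": 0,"hand": 0},{"dx": 0,"dy": -0.0023,"dz": 0.015,"wx": 0,"wy": 0,"wz": 0,"hand": 0},{"dx": 0,"dy": -0.0024,"dz": 0.014,"wx": 0,"wy": 0,"wz": 0,"hand": 0},{"dx": 0,"dy": -0.0004,"dz": 0.002,"wx": 0,"wy": 0,"wz": 0,"hand": 0},{"dx": 0,"dy": -0.0004,"dz": 0.002,"wx": 0,"wy": 0,"wz": 0,"hand": 0},{"dx": 0,"dy": 0,"dz": 0,"wx": 0,"wy": 0,"wz": 0,"hand": 0},{"dx": 0,"dy": 0,"dz": 0,"wx": 0,"wy": 0,"wz": 0,"hand": 0},{"dx": 0,"dy": 0,"dz": 0,"wx": 0,"wy": 0,"wz": 0,"hand": 0}]'

```text
t: 18.4
position: [562.1, -2.3, 101.8]
tcp_rot: [0.719, 0.688, 0.067, 0.069]
force: [-0.6, 0.4, -2.8]
grip_width: 0.12
grip_force: 70.5
```

```bash
python3 -c "
from h import *
plan([561.3,-2.5,94.3],toolR(-0.044,0.192));o=bot.observe();print(o['force'],o['torque'])"
```

```text
t 18.4 pos [562.1  -2.3 101.8] turn [ 0.002 -0.002 -0.   ] shift now-axes mm [-0.2 -2.2  7.2] after-turn axes [-0.2 -2.2  7.3]
[-0.59525005  0.43573211 -2.76530928] [ 0.00162173  0.35388915 -0.04626216]
```

Call:
carry_out --steps '[{"dx": 0,"dy": -0.0005,"dz": 0.0015,"wx": 0,"wy": 0,"wz": 0,"hand": 0},{"dx": 0,"dy": -0.0005,"dz": 0.0015,"wx": 0,"wy": 0,"wz": 0,"hand": 0},{"dx": 0,"dy": -0.0004,"dz": 0.001,"wx": 0,"wy": 0,"wz": 0,"hand": 0},{"dx": 0,"dy": -0.0003,"dz": 0.001,"wx": 0,"wy": 0,"wz": 0,"hand": 0},{"dx": 0,"dy": 0,"dz": 0,"wx": 0,"wy": 0,"wz": 0,"hand": 0},{"dx": 0,"dy": 0,"dz": 0,"wx": 0,"wy": 0,"wz": 0,"hand": 0},{"dx": 0,"dy": 0,"dz": 0,"wx": 0,"wy": 0,"wz": 0,"hand": 0},{"dx": 0,"dy": 0,"dz": 0,"wx": 0,"wy": 0,"wz": 0,"hand": 0}]'

```text
t: 19.2
position: [561.0, -2.2, 96.0]
tcp_rot: [0.719, 0.688, 0.067, 0.069]
force: [0.2, -0.1, -1.9]
grip_width: 0.127
grip_force: 70.5
```

```bash
python3 -c "
from h import *
plan([561.3,-2.5,94.3],toolR(-0.044,0.192));o=bot.observe();print(o['force'],o['torque'])"
```

```text
t 19.2 pos [561.   -2.2  96. ] turn [ 0.001 -0.002 -0.   ] shift now-axes mm [-0.3 -0.   1.7] after-turn axes [-0.3 -0.   1.7]
[ 0.21303499 -0.09216046 -1.91447926] [0.03470383 0.36963379 0.02106008]
```

Call:
carry_out --steps '[{"dx": 0,"dy": -0.0002,"dz": 0.001,"wx": 0,"wy": 0,"wz": 0,"hand": 0},{"dx": 0,"dy": 0,"dz": 0.0007,"wx": 0,"wy": 0,"wz": 0,"hand": 0},{"dx": 0,"dy": 0,"dz": 0,"wx": 0,"wy": 0,"wz": 0,"hand": 0},{"dx": 0,"dy": 0,"dz": 0,"wx": 0,"wy": 0,"wz": 0,"hand": 0},{"dx": 0,"dy": 0,"dz": 0,"wx": 0,"wy": 0,"wz": 0,"hand": 0},{"dx": 0,"dy": 0,"dz": 0,"wx": 0,"wy": 0,"wz": 0,"hand": 0},{"dx": 0,"dy": 0,"dz": 0,"wx": 0,"wy": 0,"wz": 0,"hand": 0},{"dx": 0,"dy": 0,"dz": 0,"wx": 0,"wy": 0,"wz": 0,"hand": 0}]'

```text
t: 20.0
position: [561.2, -2.2, 94.4]
tcp_rot: [0.719, 0.688, 0.067, 0.069]
force: [-1.9, 1.7, 0.8]
grip_width: 0.123
grip_force: 71.1
```

```bash
python3 -c "
from h import *
plan([561.3,-2.5,94.3],toolR(-0.044,0.192));o=bot.observe();print(o['force'],o['torque'])"
```

```text
t 20.0 pos [561.2  -2.2  94.4] turn [ 0.001 -0.002 -0.   ] shift now-axes mm [-0.3  0.1  0.1] after-turn axes [-0.3  0.1  0.1]
[-1.94555872  1.73004955  0.81187366] [-0.05956316  0.30804519 -0.02273148]
```

Call:
carry_out --steps '[{"dx": 0,"dy": 0,"dz": 0.0006,"wx": 0,"wy": 0,"wz": 0,"hand": 0},{"dx": 0,"dy": 0,"dz": 0,"wx": 0,"wy": 0,"wz": 0,"hand": 0},{"dx": 0,"dy": 0,"dz": 0,"wx": 0,"wy": 0,"wz": 0,"hand": 0.15},{"dx": 0,"dy": 0,"dz": 0,"wx": 0,"wy": 0,"wz": 0,"hand": 0.2},{"dx": 0,"dy": 0,"dz": 0,"wx": 0,"wy": 0,"wz": 0,"hand": 0.3},{"dx": 0,"dy": 0,"dz": 0,"wx": 0,"wy": 0,"wz": 0,"hand": 0.5},{"dx": 0,"dy": 0,"dz": 0,"wx": 0,"wy": 0,"wz": 0,"hand": 0.5},{"dx": 0,"dy": 0,"dz": 0,"wx": 0,"wy": 0,"wz": 0,"hand": 0.5}]'

```text
t: 20.8
position: [561.2, -2.2, 93.6]
tcp_rot: [0.719, 0.688, 0.067, 0.069]
force: [-0.6, -0.1, -0.1]
grip_width: 0.499
grip_force: 0.0
```

Call:
carry_out --steps '[{"dx": 0,"dy": 0,"dz": -0.01,"wx": 0,"wy": 0,"wz": 0,"hand": 0.5},{"dx": 0,"dy": 0,"dz": -0.02,"wx": 0,"wy": 0,"wz": 0,"hand": 0.5},{"dx": 0,"dy": 0,"dz": -0.03,"wx": 0,"wy": 0,"wz": 0,"hand": 0.7},{"dx": 0,"dy": 0,"dz": -0.03,"wx": 0,"wy": 0,"wz": 0,"hand": 0.7},{"dx": 0,"dy": 0,"dz": -0.02,"wx": 0,"wy": 0,"wz": 0,"hand": 0.7},{"dx": 0,"dy": 0,"dz": 0,"wx": 0,"wy": 0,"wz": 0,"hand": 0.7},{"dx": 0,"dy": 0,"dz": 0,"wx": 0,"wy": 0,"wz": 0,"hand": 0.7},{"dx": 0,"dy": 0,"dz": 0,"wx": 0,"wy": 0,"wz": 0,"hand": 0.7}]'

```text
t: 21.6
position: [539.7, -1.3, 200.5]
tcp_rot: [0.719, 0.688, 0.067, 0.068]
force: [-0.7, 0.2, -0.6]
grip_width: 0.699
grip_force: 0.0
```

```bash
python3 -c "
from h import *
snap('w8');print(bot.observe()['position'])"
```

```text
[539.63857667  -1.31327064 200.27240941]
```

View pics/w8.png

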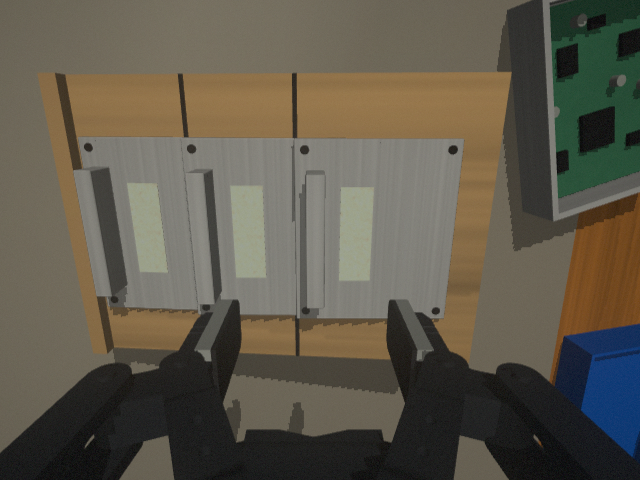

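The three covers are shingled square and in line. The second cover's fin edge is on the upper line (x≈296), the first is still on the lower line (x≈184), and all fins and labels are visible.

```bash
python3 -c "
from cell import bot
print(bot.job_done())"
```

```text
the job is handed in; nothing more can be done
None
```

Both full-size covers are laid like shingles with their fin edges on the lower and upper lines, centred and square in the last wrist picture, and the job is handed in at about 22 s; no verdict came back.

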